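# Draw a ferrite core partway out of its coil and hold it for the reading

### The arm

A 6-joint arm with a two-finger parallel gripper is mounted at the origin on the work surface. World frame = base frame: x ahead of the robot, y to its left, z up, the work surface at z = 0. Lengths are in m, angles in rad, forces in N, time in s.
With the tool pointing down it reaches from about 0.35 to 0.775 m from the base axis. Payload 5.5 kg.
Tool frame: the origin (TCP) lies at the very end of the fingers, on their centre line; the grasp point (between the pads) lies env.hold_point_z behind it (env.hold_point_z is the distance from the TCP to the grasp point, in m); z points along the fingers, y is the line along which they close (so a half turn about z gives the same grasp; the last joint's range is limited). The gripper opens to 85 mm and grips with 20 to 120 N. Pads are 22 mm wide; open, the fingers measure 114 mm over their backs; the gripper's body (76 mm by 85 mm) begins 54 mm behind the grasp point. The pads swing forward as they close: fully open they stand 13 mm farther back than shut.
Start: joints at [-1.478, 0.313, 0.046, 1.304, 0, 1.431], TCP at [0.133, -0.56, 0.21] pointing down, gripper open.
Joint ranges: [-2.76, 2.76], [-0.86, 1.69], [-1.03, 1.26], [-2.2, 2.34], [-1.47, 1.5], [-3.14, 3.14]. Speed limits (rad/s): [2.57, 2.57, 3.14, 3.14, 3.14, 3.14].

### API

Orientations are given as a unit quaternion [w, x, y, z].
In Python, from workcell import env gives the robot as it stands.
- The arm moves only by the tool carry_out, never from a script. Its argument "steps" is a list of rows, each a list of 3 entries, a list of its own where there are three numbers: the turn, a rotation vector about the tool's x, y, z in degrees, then the shift along the tool's x, y, z in cm, then the closure in counts, from 0 (fully open) to 255 (shut). A call has exactly 8 rows; each row is the pose to reach, as a shift and turn from the pose commanded when the call began, along the tool's axes at that moment; what a row does not reach only later rows make up. A row lasts 1/8 s, in which the tool goes at most 62.5 mm and 10.7 degrees, less where a joint would pass 70% of its speed; a pose out of reach is approached as far as the arm can. A call with a gripper value outside its range is refused whole. The fingers move at their own pace and stop on an object; "force" is the grip in N (left out, the last holds). Time passes only in rows, so rows that repeat a pose let the fingers close, or fill a call up. It gives the time, the measured TCP pose, the force, the opening and the grip force at its end, in the units of the state.
- env.get_state(): the state, without advancing time (a new reading comes with each control period).
- env.read_camera(name): name is "scene" or "side" or "wrist"; returns (picture, depth): 420x560x3 uint8, red, green, blue; 420x560 float32, m along the optical axis (not along the pixel's ray), 0 where there is no reading.
- env.get_calibration(name): a dict with "fx", "fy", "cx", "cy" (pixels), "origin" and "orientation" of the camera in the world. Camera axes: x right, y up, looking along -z (the intrinsics and any distortion apply to the point x, -y, -z); pixel columns grow to the right and rows downward; lengths in m; the calibration is good to about 2 mm. A picture is of the moment at which its call begins: read the wrist's pose just before it. get_calibration takes no time and is no camera call; for the wrist camera it gives the pose at the moment of the call.
- env.hand_in(): hands the job in; it is judged then, once.
The state is a dict: "clock": time; "joint_pos": joint angles; "qvel": joint speeds; "tau": joint torques, N m; "tcp_pos": TCP position; "orientation": TCP orientation; "wrist_force": force on the tool from outside, world axes, zero at the start; "ft_torque": the same for the moment, N m; "finger_gap": finger opening in m; "grip_force": force on a finger pad.
Only numpy, scipy, OpenCV 4.12 (cv2) and the standard library are available. Lean on these libraries where they do the work, as an engineer would, in place of code of your own. Each camera call takes 0.05 s, during which the arm holds its last target. There are 200 camera calls.

### The job

On the coil jig, draw the steel keeper slide out by its orange tab until its tail edge meets the red line on the rail, not past it, and leave it there: this frees the ferrite core. Then take the core by its white knob and pull it straight up, in line with the bore, not tilting or binding in it, until the yellow band on its shaft has just come fully out of the coil's mouth, and finish holding it still there, still in the bore. Leave the multimeter, the jar and the screwdriver where they are.

Things in the scene. Friction and masses are not known exactly. Their poses are not given: they have to be found in the camera images.
- jig: Coil test jig, fixed: aluminium base plate 100 x 235 x 12 mm with a square copper-wound coil (60 x 60 mm over its black flanges, top at 82 mm) and a raised rail. Origin on the bench below the bore's axis, z up along the bore. The rail runs along the jig's -y, 31 to 175 mm from the bore axis; deck 90 mm and side cheeks 96 mm above the bench, 48 mm wide over the cheeks.
- mouth (a point): Middle of the mouth of the bore, on top of the coil, 82 mm above the bench. The bore is 15.5 mm wide and 70 mm deep.
- red_line (a point): Middle of the near edge of the red line (4 mm wide) painted across the rail's deck, 140 mm from the bore axis along the jig's -y, 90 mm above the bench.
- keeper (a joint): Travel of the steel keeper slide, m: 0 in to 0.060 out, along the jig's -y. Its tail edge meets the red line at 0.040. Plate 4 mm thick, 36 mm wide; its forked inner end lies over the core's collar and traps it (the core can rise only 3 mm) until the travel is over about 0.027. A light spring and friction resist with 4 to 6 N; friction keeps it where it is left.
- keeper_tab (a point): Grip point on the keeper's upright orange tab: a post 16 x 16 mm in plan (sides along the jig's x and y), 95 to 140 mm above the bench; the point is on its axis, 120 mm above the bench. It lies 85 mm plus the keeper's travel from the bore axis along the jig's -y, 15 mm inward of the tail edge.
- core_knob (a point): Centre of the white knob of the ferrite core: an upright cylinder 22 mm in diameter, 26 mm high. Fully home its centre is 133 mm above the bench (51 mm above the mouth), on the bore axis; the band's lower edge is level with the mouth when the knob's centre is 95 mm above the mouth (core raised 44 mm).
- core: The ferrite core, loose in the bore, 0.14 to 0.28 kg. Origin at its foot, z up along it. From the foot up: dark shaft 14 mm in diameter, 68 mm long, yellow band at 24 to 32 mm; grey collar 24 mm in diameter, 6 mm thick, resting on the coil's top when home; grey stem 12 mm in diameter; white knob at 106 to 132 mm. Raised over 68 mm it leaves the bore.
- meter: Bystander: yellow handheld multimeter lying flat, 75 x 150 x 34 mm. Origin under its centre.
- jar: Bystander: small flux jar with a blue lid, 44 mm in diameter, 50 mm high. Origin under its centre.
- driver: Bystander: screwdriver with a blue handle, 170 mm long, lying on the bench. Origin at its middle, underneath.
Mind the look-alikes: they are no part of the job. Of the things that look like the core, the middle-sized one is meant.

How it is judged:
By the outcome, as a careful person would: the job done as asked, in the order asked, and still so for the second after the job is handed in, while the arm keeps its last pose, push and grip.
It also fails if it takes over 42 s, if anything falls off the work surface, if the arm or the gripper's body presses on something with over 40 N, if the wrist force passes 120 N, or if a joint passes its speed limit or range.

## Working session

There is one attempt and no reset: what is moved stays moved. The work goes in short steps, Python scripts to look and compute and a tool call to move; the robot and the scene stay as the last step left them, time stands still between calls to the robot, and variables do not carry over. Pictures are saved under pics/ and viewed, at most 10 in all, crops included, and the job is handed in when it is done.

Besides the shell and the picture viewer there is one more tool, called after "Call:" as name(argument=value, ...) on one line, values as JSON. carry_out: Moves the arm, as the interface text tells. Its arguments: {"type":"object","properties":{"steps":{"type":"array","items":{"type":"array"}},"force":{"type":"number"}},"required":["steps"]}

```bash
mkdir -p pics
cat > h.py <<'E'
import numpy as np, cv2
from scipy.spatial.transform import Rotation as R
from workcell import env
def q(o): return R.from_quat([o[1],o[2],o[3],o[0]])
def cloud(name):
    c=env.get_calibration(name); im,d=env.read_camera(name)
    v,u=np.mgrid[0:420,0:560]
    P=np.stack([(u-c['cx'])/c['fx']*d,-(v-c['cy'])/c['fy']*d,-d],-1)
    W=P.reshape(-1,3)@q(c['orientation']).as_matrix().T+np.array(c['origin'])
    return im,d,W.reshape(420,560,3),c
def ray(c,u,v,z):
    r=q(c['orientation']).apply([(u-c['cx'])/c['fx'],-(v-c['cy'])/c['fy'],-1]); o=np.array(c['origin'])
    return o+r*(z-o[2])/r[2]
def save(n,im): cv2.imwrite('pics/'+n+'.png',im[...,::-1])
E
python3 - <<'E'
from h import *
a=[]
for n in('scene','side'):
    im,d,W,c=cloud(n); a.append(im); np.savez(n,im=im,W=W); print(n,c)
save('a0',cv2.resize(np.vstack(a),(560,840))[:, :] if 0 else a[0]); save('a1',a[1])
s=env.get_state(); print(s,env.hold_point_z)
E
```

```text
scene {'fx': 386.8528102263522, 'fy': 386.8528102263522, 'cx': 276.01396153410064, 'cy': 206.9038555412473, 'origin': array([ 1.01447365, -0.26501235,  0.67969189]), 'orientation': array([0.83891494, 0.34878549, 0.1680644 , 0.38252421])}
side {'fx': 435.11904224056804, 'fy': 435.11904224056804, 'cx': 282.85856183888797, 'cy': 211.91163162096368, 'origin': array([0.18966465, 0.51098511, 0.51448065]), 'orientation': array([-0.32749836, -0.17521819,  0.42907591,  0.82336946])}
{'clock': 0.1, 'joint_pos': array([-1.47766009e+00,  3.13916928e-01,  4.50693876e-02,  1.30361158e+00,
       -1.46257705e-05,  1.43120543e+00]), 'qvel': array([-0.0004705 , -0.00078377,  0.00278322,  0.0014398 ,  0.00070149,
       -0.00118727]), 'tau': array([ 2.41399379e-03, -4.81726885e+01,  2.99242598e+01,  1.28439622e-02,
       -1.78183109e-04, -4.24933390e-06]), 'tcp_pos': array([ 0.13255683, -0.55899042,  0.20899336]), 'orientation': array([-8.31342174e-04,  9.93237052e-01,  1.16101108e-01,  1.19984747e-05]), 'wrist_force': array([-1.27848069, -0.37337766, -0.19208013]), 'ft_torque': array([ 0.00373054, -0.00569039, -0.01373726]), 'grip_force': 0.0, 'finger_gap': 0.08506491001762896} 0.0187
```

View pics/a0.png

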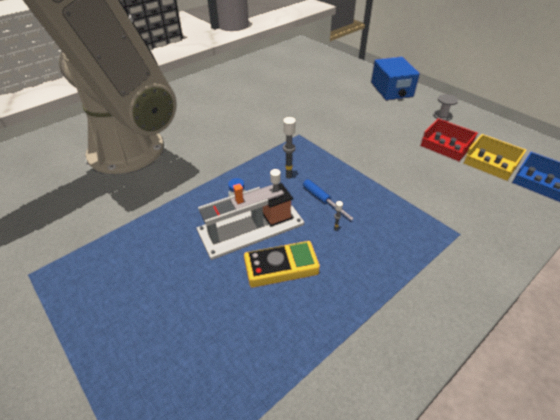

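View pics/a1.png

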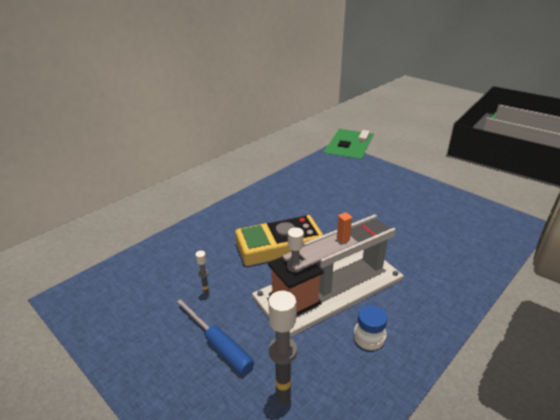

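Look-alikes in the scene view are a large core at (290,125), one in the jig at (276,178) and a small one at (339,207). The middle-sized one sits in the jig's bore, which fits the description. In the side view they are at (283,310), (295,240) and (202,260). Next I'll measure all three and confirm with a crop.

Run:
```python
from h import *
crops=[]
for n,knob,reg in(('scene',[(290,125),(276,176),(339,207)],(190,300,160,260)),('side',[(283,310),(295,240),(202,260)],(240,410,190,330))):
    f=np.load(n+'.npz'); im,W=f['im'],f['W']; h=cv2.cvtColor(im,cv2.COLOR_RGB2HSV); H,S,V=[h[...,i].astype(int) for i in range(3)]
    org=(H>4)&(H<14)&(S>170)&(V>130); red=((H<4)|(H>174))&(S>140)&(V>90)
    u0,u1,v0,v1=reg; m=np.zeros(H.shape,bool); m[v0:v1,u0:u1]=1
    def rep(t,k):
        P=W[k]; 
        if len(P)<3: print(n,t,len(P)); return
        z=P[:,2]; top=P[z>np.percentile(z,95)-.004]
        print(n,t,len(P),'med',np.median(P,0).round(4),'top',top.mean(0).round(4),'lo',P.min(0).round(3),'hi',P.max(0).round(3), 'uv',np.argwhere(k).mean(0)[::-1].round(1))
    rep('tab',org&m&(W[...,2]>.09)); rep('red',red&m&(abs(W[...,2]-.09)<.012))
    for (u,v) in knob:
        k=np.zeros(H.shape,bool); k[max(0,v-25):v+25,u-14:u+14]=1
        rep('white%d'%u,k&(S<60)&(V>140)&(W[...,2]>.05))
    crops.append(cv2.resize(im[v0:v1,u0:u1],(480,int(480*(v1-v0)/(u1-u0)) if 0 else 300),interpolation=cv2.INTER_CUBIC))
    # deck/cheek points
save('b',np.vstack(crops))
```

```text
scene tab 104 med [0.4959 0.0632 0.1262] top [0.5129 0.0527 0.1603] lo [ 0.486 -0.265  0.1  ] hi [1.014 0.072 0.68 ] uv [238.3 193.4]
scene red 18 med [0.4744 0.0156 0.0906] top [0.4737 0.0156 0.0906] lo [0.461 0.012 0.088] hi [0.487 0.019 0.093] uv [216.  210.1]
scene white290 175 med [0.4214 0.2737 0.1723] top [0.4566 0.2438 0.2117] lo [ 0.401 -0.265  0.145] hi [1.014 0.296 0.68 ] uv [289.1 124.5]
scene white276 274 med [0.5144 0.1432 0.0961] top [0.5294 0.1391 0.163 ] lo [ 0.488 -0.265  0.091] hi [1.014 0.164 0.68 ] uv [271.1 185.9]
scene white339 48 med [0.6345 0.2312 0.0852] top [0.6335 0.234  0.087 ] lo [0.627 0.227 0.067] hi [0.64  0.241 0.089] uv [339.1 204.9]
side tab 183 med [0.4834 0.0698 0.1254] top [0.4812 0.0784 0.1472] lo [0.19  0.062 0.099] hi [0.494 0.511 0.514] uv [345.6 226.3]
side red 32 med [0.4781 0.0146 0.091 ] top [0.4783 0.0144 0.0908] lo [0.464 0.007 0.089] hi [0.493 0.019 0.092] uv [367.8 229.6]
side white283 640 med [0.4091 0.2852 0.1782] top [0.412  0.2829 0.1807] lo [0.19  0.175 0.051] hi [0.493 0.511 0.514] uv [282.  306.1]
side white295 388 med [0.509  0.1504 0.1271] top [0.5012 0.1641 0.1572] lo [0.19  0.109 0.094] hi [0.531 0.511 0.514] uv [298.3 244.5]
side white202 77 med [0.6293 0.2354 0.0873] top [0.6155 0.2441 0.1031] lo [0.19  0.227 0.074] hi [0.639 0.511 0.514] uv [199.9 255.2]
```

View pics/b.png

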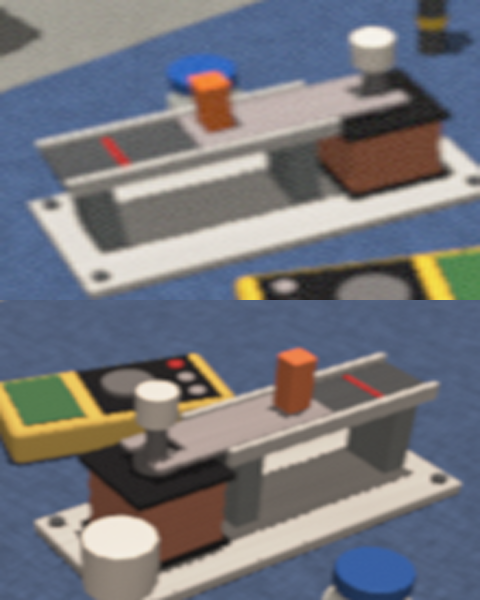

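The crop confirms it: the core in the jig's bore, under the keeper fork, is the middle-sized one (knob top about 0.146, others about 0.09 and 0.18). Now exact points and the jig's axis.

```bash
cat >> h.py <<'E'
def tops(im,W,d=None):
    h=cv2.cvtColor(im,cv2.COLOR_RGB2HSV); H,S,V=[h[...,i].astype(int) for i in range(3)]
    x,y,z=W[...,0],W[...,1],W[...,2]
    near=(abs(x-.495)<.07)&(y>-.03)&(y<.21)
    out={}
    for t,k in(('tabtop',(H>3)&(H<16)&(S>150)&near&(abs(z-.14)<.004)),('tab',(H>3)&(H<16)&(S>150)&near&(abs(z-.12)<.015)),
      ('knobtop',(S<70)&(V>140)&near&(abs(z-.146)<.004)),('knobside',(S<70)&near&(abs(z-.133)<.008)),('red',((H<5)|(H>174))&(S>130)&near&(abs(z-.09)<.006))):
        P=W[k]
        if len(P)<4: print(t,len(P)); continue
        r=cv2.minAreaRect((P[:,:2]*1000).astype(np.float32)); print(t,len(P),'mean',P.mean(0).round(4),'rect',np.round(r[0],1),np.round(r[1],1),round(r[2],1)); out[t]=P
    return out
E
python3 - <<'E'
from h import *
for n in('scene','side'):
    f=np.load(n+'.npz'); print(n); tops(f['im'],f['W'])
s=env.get_state(); print(q(s['orientation']).as_matrix().round(3), env.get_calibration('wrist'))
E
```

```text
scene
tabtop 34 mean [0.4923 0.0652 0.1392] rect [491.7  65.5] [11.6 13. ] 79.5
tab 70 mean [0.4951 0.0632 0.1206] rect [492.7  62.1] [16.9  9.1] 30.1
knobtop 63 mean [0.5135 0.1522 0.1456] rect [512.4 153.4] [19.6 21.4] 49.0
knobside 57 mean [0.5176 0.1471 0.1331] rect [503.4 118.1] [89.1 13.3] 66.7
red 20 mean [0.4744 0.0154 0.0905] rect [473.9  15.5] [ 3.8 27.4] 75.4
side
tabtop 75 mean [0.4878 0.069  0.1395] rect [488.4  68.1] [14.9 13.1] 78.8
tab 188 mean [0.4858 0.0714 0.12  ] rect [485.5  71.1] [17.6 10.1] 35.8
knobtop 139 mean [0.5104 0.1536 0.1459] rect [511.9 152.1] [19.5 22.2] 43.0
knobside 131 mean [0.5062 0.1566 0.1331] rect [500.  112.7] [103.5  14.1] 78.8
red 37 mean [0.4782 0.0141 0.0908] rect [479.  14.] [ 5.7 30. ] 73.8
[[ 0.973  0.231 -0.   ]
 [ 0.231 -0.973  0.002]
 [ 0.    -0.002 -1.   ]] {'fx': 291.2700096512573, 'fy': 291.2700096512573, 'cx': 278.6601614705274, 'cy': 205.99010153232038, 'origin': array([ 0.21276475, -0.54039552,  0.37272602]), 'orientation': array([ 0.77340903, -0.12768304,  0.1025145 , -0.6123939 ])}
```

Call:
carry_out(steps=[[[0,0,-10],[3,-3.2,0],0],[[0,0,-20],[6,-6.4,0],0],[[0,0,-30],[9.5,-10,0],0],[[0,0,-40],[13,-14,0],0],[[0,0,-50],[16.5,-17.6,0],0],[[0,0,-60],[20,-21.4,0],0],[[0,0,-70],[23,-24.6,0],0],[[0,0,-80],[25,-26.7,0],0]])

```text
clock: 1.1
tcp_pos: [0.3147, -0.24, 0.2096]
orientation: [-0.0, 0.684, 0.73, 0.0]
wrist_force: [0.3, -0.1, 0.7]
finger_gap: 0.0853
grip_force: 0.0
```

```bash
cat >> h.py <<'E'
def st():
    s=env.get_state(); print('t',round(s['clock'],2),'tcp',s['tcp_pos'].round(4),'F',s['wrist_force'].round(1),'gap',round(s['finger_gap'],4),'grip',round(s['grip_force'],1),'J',s['joint_pos'].round(2))
    return s
def to(p,yaw):   # needed shift (tool cm) and turn (deg) to reach world point p, pointing down with tool x at yaw (deg)
    s=st(); A=q(s['orientation']); T=R.from_euler('z',yaw,degrees=True)*R.from_euler('x',180,degrees=True)
    print('shift',(A.inv().apply(np.array(p)-s['tcp_pos'])*100).round(2),'turn',(A.inv()*T).as_rotvec(degrees=True).round(2))
E
python3 -c "
from h import *
to([.49,.067,.2],-104.5)"
```

```text
t 1.1 tcp [ 0.3147 -0.24    0.2096] F [ 0.3 -0.1  0.7] gap 0.0853 grip 0.0 J [-0.86 -0.03 -0.36  1.24  0.    0.65]
shift [29.49 19.51  0.97] turn [ 3.0000e-02 -2.0000e-02 -1.6175e+02]
```

Call:
carry_out(steps=[[[0,0,-10],[4,2.6,0],0],[[0,0,-20],[8,5.3,0],0],[[0,0,-30],[12,8,0],0],[[0,0,-40],[16,10.6,0],0],[[0,0,-50],[20,13.2,0],0],[[0,0,-60],[24,16,0],0],[[0,0,-70],[27,18,0],0],[[0,0,-80],[29.5,19.5,0],0]])

```text
clock: 2.1
tcp_pos: [0.4921, 0.0654, 0.2093]
orientation: [-0.0, 0.055, 0.999, -0.0]
wrist_force: [-0.6, -0.1, -0.1]
finger_gap: 0.0857
grip_force: 0.0
```

Call:
carry_out(steps=[[[0,0,-10],[0,0,0],0],[[0,0,-20],[0,0,0],0],[[0,0,-30],[0,0,0],0],[[0,0,-40],[0,0,0],0],[[0,0,-50],[0,0,0],0],[[0,0,-60],[0,0,0],0],[[0,0,-70],[0,0,0],0],[[0,0,-80],[0,0,0],0]])

```text
clock: 3.1
tcp_pos: [0.4914, 0.0638, 0.2093]
orientation: [-0.0, -0.599, 0.8, 0.0]
wrist_force: [0.6, -0.5, -0.6]
finger_gap: 0.0854
grip_force: 0.0
```

Run:
```python
from h import *
to([.49,.067,.2],-104.5)
im,d,W,c=cloud('wrist'); np.savez('w1',im=im,W=W); save('w1',im); tops(im,W)
```

```text
t 3.1 tcp [0.4914 0.0638 0.2093] F [ 0.6 -0.5 -0.6] gap 0.0854 grip 0.0 J [-0.03  0.16 -0.15  1.26 -0.   -1.32]
shift [-0.26  0.23  0.93] turn [ 0.05 -0.02 -1.83]
tabtop 306 mean [0.4893 0.0648 0.1393] rect [489.3  65.3] [15.4 14.7] 73.2
tab 155 mean [0.4875 0.0581 0.1206] rect [487.6  58.1] [ 1.2 14.4] 73.8
knobtop 308 mean [0.5119 0.1508 0.1456] rect [512.  151.3] [19.2 19.7] 19.2
knobside 214 mean [0.51   0.1431 0.1333] rect [509.7 145.8] [10.9 21.8] 66.7
red 172 mean [0.4764 0.0143 0.0901] rect [476.2  14.3] [ 4.7 35.6] 75.5
```

View pics/w1.png

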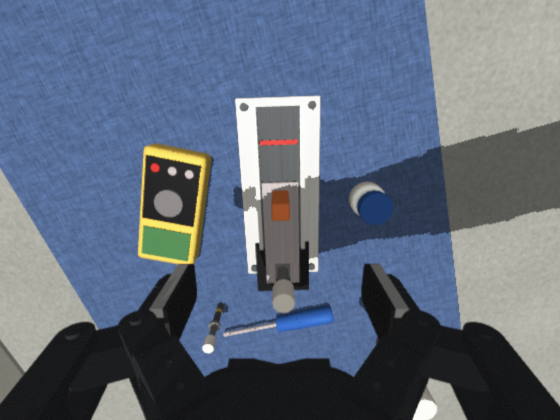

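Wrist view: tab top at (281,205), red line at (279,142), keeper tail edge near row 182, knob at (283,295). The jig lines up with yaw −104.5°. The jar at (375,205) is low and clear. I'll go down and grip the tab.

Call:
carry_out(steps=[[[0,0,-1],[-0.1,0.2,1],0],[[0,0,-1.8],[-0.1,0.24,3],0],[[0,0,-1.8],[-0.1,0.24,5],0],[[0,0,-1.8],[-0.1,0.24,7],0],[[0,0,-1.8],[-0.1,0.24,8.5],0],[[0,0,-1.8],[-0.1,0.24,9.7],0],[[0,0,-1.8],[-0.1,0.24,10.5],0],[[0,0,-1.8],[-0.1,0.24,10.5],0]])

```text
clock: 4.15
tcp_pos: [0.4895, 0.0654, 0.1044]
orientation: [-0.0, -0.61, 0.793, 0.0]
wrist_force: [-0.6, -0.3, -0.4]
finger_gap: 0.0851
grip_force: 0.0
```

Run:
```python
from h import *
s=st()
im,d,W,c=cloud('wrist'); np.savez('w2',im=im,W=W); save('w2',im); tops(im,W)
a=q(c['orientation']); 
f=np.load('w1.npz'); W1=f['W']; g=f['im'].mean(2)
# profile along jig -y from w1 on deck/plate, |x|<6..14 from axis
kb=np.array([.512,.1515]); e=np.array([np.cos(np.radians(-104.5)),np.sin(np.radians(-104.5))]); n=np.array([-e[1],e[0]])
D=W1[...,:2]-kb; L=D@e*1000; X=D@n*1000; z=W1[...,2]
for l in range(92,152,2):
    m=(abs(L-l)<1)&(abs(X)<15)&(abs(X)>9)&(abs(z-.092)<.006); print(l,m.sum(),g[m].mean().round(0),(z[m].mean()*1000).round(1), end=' | ')
```

```text
t 4.15 tcp [0.4895 0.0654 0.1044] F [-0.6 -0.3 -0.4] gap 0.0851 grip 0.0 J [-0.03  0.22 -0.35  1.01 -0.   -1.34]
tabtop 843 mean [0.4891 0.0643 0.1393] rect [489.5  65.2] [16.4 15.4] 74.2
tab 652 mean [0.4875 0.0581 0.1213] rect [487.5  58.2] [ 2.1 14.9] 74.3
knobtop 0
knobside 25 mean [0.4865 0.064  0.1405] rect [488.2  63.6] [12.7 86. ] 75.0
red 413 mean [0.4762 0.0142 0.09  ] rect [476.3  14.2] [ 4.3 36.3] 75.2
92 23 123.0 94.4 | 94 24 148.0 94.6 | 96 25 154.0 94.5 | 98 24 161.0 94.4 | 100 21 188.0 94.4 | 102 24 195.0 94.3 | 104 38 111.0 91.4 | 106 24 106.0 89.6 | 108 24 106.0 89.2 | 110 23 106.0 89.5 | 112 26 107.0 89.3 | 114 25 106.0 89.4 | 116 21 107.0 89.4 | 118 25 107.0 89.6 | 120 23 108.0 89.5 | 122 26 108.0 89.7 | 124 29 108.0 89.7 | 126 27 109.0 89.5 | 128 25 109.0 89.6 | 130 26 109.0 89.7 | 132 25 109.0 89.6 | 134 25 109.0 89.4 | 136 25 109.0 89.6 | 138 24 110.0 89.5 | 140 24 122.0 89.8 | 142 28 132.0 90.1 | 144 29 119.0 90.0 | 146 27 110.0 89.7 | 148 24 110.0 89.4 | 150 25 111.0 89.5 |
```

View pics/w2.png

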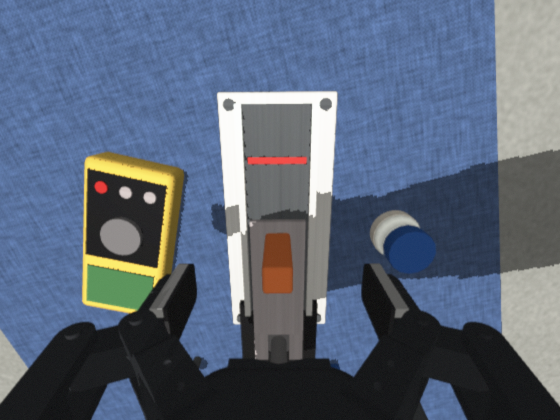

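Wrist view: tab at (278,262), centred between the fingers. Tail edge at row 220, red line at row 160. The tail has about 36 mm to go. Closing now.

Call:
carry_out(steps=[[[0,0,0],[0,0,0],120],[[0,0,0],[0,0,0],200],[[0,0,0],[0,0,0],255],[[0,0,0],[0,0,0],255],[[0,0,0],[0,0,0],255],[[0,0,0],[0,0,0],255],[[0,0,0],[0,0,0],255],[[0,0,0],[0,0,0],255]], force=45)

```text
clock: 5.2
tcp_pos: [0.4903, 0.0653, 0.1051]
orientation: [0.0, -0.61, 0.793, -0.0]
wrist_force: [2.0, -0.5, 4.8]
finger_gap: 0.0143
grip_force: 48.1
```

Call:
carry_out(steps=[[[0,0,0],[0.3,0,0],255],[[0,0,0],[0.8,0,0],255],[[0,0,0],[1.4,0,0],255],[[0,0,0],[2.0,0,0],255],[[0,0,0],[2.6,0,0],255],[[0,0,0],[3.0,0,0],255],[[0,0,0],[3.3,0,0],255],[[0,0,0],[3.3,0,0],255]])

```text
clock: 6.2
tcp_pos: [0.4822, 0.034, 0.1051]
orientation: [0.001, -0.61, 0.793, -0.0]
wrist_force: [4.5, 3.8, 2.1]
finger_gap: 0.0147
grip_force: 48.0
```

```bash
cat >> h.py <<'E'
def gap(name,im,W,line=(.4763,.0142)):
    e=np.array([np.cos(np.radians(-104.5)),np.sin(np.radians(-104.5))]); n=np.array([-e[1],e[0]])
    h=cv2.cvtColor(im,cv2.COLOR_RGB2HSV).astype(int); red=((h[...,0]<6)|(h[...,0]>172))&(h[...,1]>110)
    D=W[...,:2]-np.array(line); L=D@e*1000; X=D@n*1000; z=W[...,2]*1000
    b=(abs(X)<15)&(abs(L)<25)&(abs(z-92)<6); r=b&red&(abs(L)<6)&(abs(z-90)<2.5)
    print(name,'red L',np.percentile(L[r],[3,50,97]).round(1) if r.any() else None,r.sum())
    for l in range(-20,6): 
        m=b&(abs(L-l)<.5)
        if m.any(): print(l,m.sum(),im[m].mean(0).round(0).astype(int),z[m].mean().round(1),end=' | ')
    print()
E
python3 - <<'E'
from h import *
st()
im,d,W,c=cloud('wrist'); np.savez('w3',im=im,W=W); tops(im,W); gap('wrist',im,W)
v,u=145,280
save('w3',cv2.resize(im[110:290,180:380],(800,720))[:600])
E
```

```text
t 6.2 tcp [0.4822 0.034  0.1051] F [4.5 3.8 2.1] gap 0.0147 grip 48.0 J [-0.1   0.2  -0.37  1.    0.   -1.41]
tabtop 832 mean [0.481  0.033  0.1394] rect [481.1  33.2] [18.1 14.7] 75.3
tab 655 mean [0.4794 0.0268 0.1213] rect [479.4  26.4] [ 3.9 14.9] 78.2
knobtop 7 mean [0.4992 0.0211 0.1447] rect [499.2  21.1] [0.7 0.3] 50.8
knobside 461 mean [0.4789 0.0242 0.1362] rect [478.8  24.6] [ 5.9 41.6] 74.8
red 346 mean [0.4764 0.0142 0.0901] rect [476.3  14.3] [ 5.3 35.9] 76.2
wrist red L [-2.3  0.   2.2] 306
-20 28 [115 109 107] 94.5 | -19 24 [115 109 107] 94.6 | -18 33 [115 108 106] 94.5 | -17 23 [115 108 107] 94.7 | -16 33 [115 107 105] 94.7 | -15 33 [115 109 107] 94.8 | -14 45 [116 106 104] 94.8 | -13 84 [117 106 102] 95.2 | -12 65 [116 110 109] 94.5 | -11 71 [116 110 108] 94.6 | -10 66 [116 110 109] 94.5 | -9 55 [116 110 109] 94.5 | -8 72 [116 110 109] 94.7 | -7 76 [107 102 101] 93.7 | -6 185 [83 80 80] 92.1 | -5 67 [64 65 66] 89.6 | -4 61 [64 66 66] 89.6 | -3 67 [84 67 67] 89.6 | -2 52 [149  59  57] 89.7 | -1 63 [189  55  51] 90.0 | 0 69 [222  65  61] 90.2 | 1 65 [231  69  65] 90.2 | 2 77 [182  81  79] 90.1 | 3 75 [113 108 109] 89.6 | 4 63 [110 113 114] 89.6 | 5 76 [111 113 114] 89.5 |
```

View pics/w3.png

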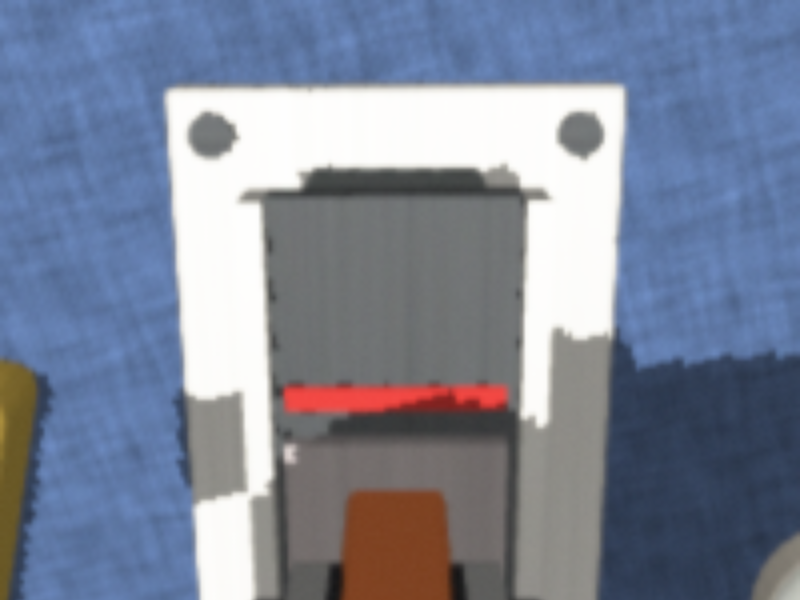

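Wrist crop: red line spans crop rows 385–412, tail edge at row 437. That leaves about 4 mm, and the tab-face position agrees. I'll pull 3.6 mm more and check.

Call:
carry_out(steps=[[[0,0,0],[0.1,0,0],255],[[0,0,0],[0.2,0,0],255],[[0,0,0],[0.3,0,0],255],[[0,0,0],[0.36,0,0],255],[[0,0,0],[0.36,0,0],255],[[0,0,0],[0.36,0,0],255],[[0,0,0],[0.36,0,0],255],[[0,0,0],[0.36,0,0],255]])

```text
clock: 7.25
tcp_pos: [0.4814, 0.0308, 0.1051]
orientation: [0.001, -0.61, 0.792, -0.0]
wrist_force: [3.7, 4.3, 3.2]
finger_gap: 0.0146
grip_force: 48.0
```

Run:
```python
from h import *
st()
im,d,W,c=cloud('wrist'); np.savez('w4',im=im,W=W); tops(im,W); gap('wrist',im,W)
save('w4',cv2.resize(im[180:230,230:330],(800,400),interpolation=cv2.INTER_CUBIC))
# pixel rows: red & tail edges, cols near axis; cast to planes
e=np.array([np.cos(np.radians(-104.5)),np.sin(np.radians(-104.5))])
g=im[:,256:302].astype(float)
for r in range(192,226): print(r,im[r,256:302].mean(0).round(0).astype(int),round(float((ray(c,279,r,.090)[:2]-[.4763,.0143])@e*1000),2),round(float((ray(c,279,r,.094)[:2]-[.4763,.0143])@e*1000),2))
```

```text
t 7.25 tcp [0.4814 0.0308 0.1051] F [3.7 4.3 3.2] gap 0.0146 grip 48.0 J [-0.1   0.19 -0.38  1.    0.   -1.42]
tabtop 834 mean [0.4801 0.0297 0.1394] rect [480.2  29.6] [18.7 14.6] 75.5
tab 646 mean [0.4785 0.0236 0.1212] rect [478.4  23. ] [ 3.8 14.8] 76.4
knobtop 6 mean [0.4984 0.0179 0.1462] rect [498.4  17.9] [0.7 0.2] 79.9
knobside 460 mean [0.478  0.021  0.1361] rect [478.   21.4] [ 5.8 41.6] 74.7
red 356 mean [0.4763 0.0143 0.0901] rect [476.3  14.3] [ 5.4 36.2] 74.7
wrist red L [-2.5  0.   2.2] 318
-20 32 [115 108 106] 94.5 | -19 22 [115 107 105] 94.6 | -18 27 [115 108 107] 94.6 | -17 25 [115 109 107] 94.6 | -16 29 [116 109 108] 94.8 | -15 26 [115 108 107] 94.7 | -14 31 [115 109 108] 94.6 | -13 26 [115 107 105] 94.5 | -12 32 [115 108 106] 94.9 | -11 41 [116 108 107] 94.6 | -10 74 [117 105 101] 95.1 | -9 74 [117 109 108] 94.8 | -8 61 [116 110 109] 94.7 | -7 69 [116 110 109] 94.6 | -6 63 [116 110 109] 94.7 | -5 68 [116 110 109] 94.5 | -4 66 [114 108 107] 94.6 | -3 169 [92 83 82] 92.4 | -2 77 [108  61  60] 91.1 | -1 73 [149  41  39] 90.2 | 0 60 [145  39  37] 90.0 | 1 64 [159  45
[... 386 characters left out ...]
[111 114 115] 9.05 10.36
202 [111 114 115] 8.37 9.69
203 [111 114 114] 7.68 9.03
204 [110 113 114] 7.0 8.36
205 [111 114 115] 6.32 7.69
206 [110 113 114] 5.63 7.02
207 [109 112 113] 4.94 6.34
208 [104 107 108] 4.25 5.67
209 [94 97 98] 3.56 4.99
210 [88 83 84] 2.87 4.32
211 [125  62  62] 2.17 3.64
212 [156  46  43] 1.48 2.96
213 [157  43  40] 0.78 2.28
214 [150  41  38] 0.08 1.59
215 [148  40  38] -0.62 0.91
216 [146  42  39] -1.32 0.22
217 [118  51  51] -2.03 -0.47
218 [76 65 66] -2.74 -1.16
219 [81 78 78] -3.44 -1.85
220 [93 88 88] -4.15 -2.55
221 [106 101 100] -4.86 -3.24
222 [115 109 108] -5.58 -3.94
223 [116 110 109] -6.29 -4.64
224 [116 110 109] -7.01 -5.34
225 [116 110 109] -7.73 -6.04
```

View pics/w4.png

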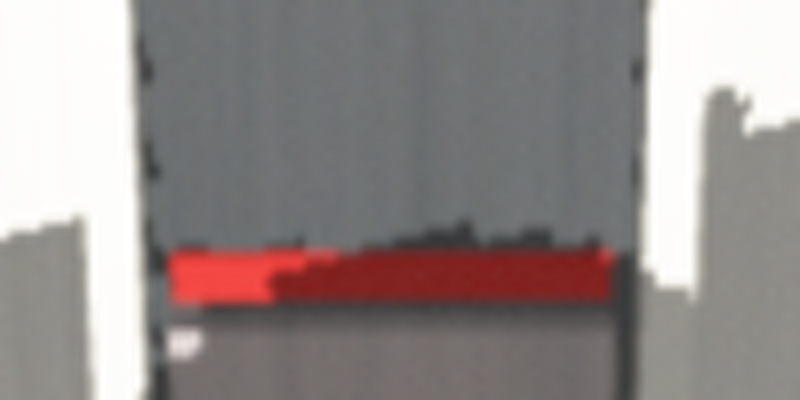

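Crop: the dark tail face sits directly against the line's near edge. The top edge projects about 0.4 mm short. I'll nudge 0.3 mm, release, and recheck.

Call:
carry_out(steps=[[[0,0,0],[0.03,0,0],255],[[0,0,0],[0.03,0,0],255],[[0,0,0],[0.03,0,0],255],[[0,0,0],[0.03,0,0],100],[[0,0,0],[0.03,0,0],0],[[0,0,0],[0.03,0,0],0],[[0,0,0],[0.03,0,0],0],[[0,0,0],[0.03,0,0],0]])

```text
clock: 8.3
tcp_pos: [0.4802, 0.0297, 0.1047]
orientation: [-0.0, -0.61, 0.793, 0.0]
wrist_force: [0.1, -0.8, -0.0]
finger_gap: 0.0852
grip_force: 0.0
```

```bash
cat > rc.py <<'E'
from h import *
st()
im,d,W,c=cloud('wrist'); tops(im,W)
e=np.array([np.cos(np.radians(-104.5)),np.sin(np.radians(-104.5))])
for r in range(205,228): print(r,im[r,256:302].mean(0).round(0).astype(int),round(float((ray(c,279,r,.090)[:2]-[.4763,.0143])@e*1000),2),round(float((ray(c,279,r,.094)[:2]-[.4763,.0143])@e*1000),2))
E
python3 rc.py; python3 -c "
from h import *
to([.512,.1515,.185],-104.5)"
```

```text
t 8.3 tcp [0.4802 0.0297 0.1047] F [ 0.1 -0.8 -0. ] gap 0.0852 grip 0.0 J [-0.11  0.19 -0.38  1.   -0.   -1.42]
tabtop 828 mean [0.4802 0.0295 0.1393] rect [480.5  30.1] [16.6 15. ] 75.4
tab 651 mean [0.4785 0.0234 0.1213] rect [478.5  23.5] [ 2.7 15.1] 73.2
knobtop 3
knobside 17 mean [0.4763 0.0279 0.1405] rect [479.  28.] [13.  86.1] 74.8
red 347 mean [0.4764 0.0142 0.0901] rect [476.4  14.1] [ 5.6 35.6] 75.0
205 [105 107 108] 7.79 9.15
206 [105 107 108] 7.1 8.48
207 [104 107 108] 6.42 7.81
208 [102 105 107] 5.73 7.14
209 [ 97 100 101] 5.04 6.46
210 [89 92 93] 4.35 5.79
211 [82 85 85] 3.66 5.11
212 [80 76 77] 2.96 4.43
213 [108  59  58] 2.27 3.75
214 [140  42  40] 1.57 3.07
215 [146  39  37] 0.87 2.39
216 [138  36  34] 0.17 1.7
217 [132  34  32] -0.53 1.01
218 [128  36  33] -1.24 0.33
219 [104  46  45] -1.94 -0.36
220 [76 63 63] -2.65 -1.06
221 [80 76 76] -3.36 -1.75
222 [91 86 85] -4.07 -2.45
223 [102  97  96] -4.79 -3.14
224 [109 103 102] -5.5 -3.84
225 [109 104 103] -6.22 -4.54
226 [109 104 103] -6.93 -5.24
227 [109 104 103] -7.65 -5.95
t 8.35 tcp [0.4803 0.0297 0.1047] F [-0.2 -0.4  0.1] gap 0.085 grip 0.0 J [-0.11  0.19 -0.38  1.   -0.   -1.42]
shift [-12.58   0.06  -8.03] turn [ 0.01 -0.01 -0.37]
```

The tail sits at the line's near edge, within about 0.4 mm and not past it. Now to above the knob.

Call:
carry_out(steps=[[[0,0,0],[0,0,-2],0],[[0,0,0],[0,0,-5],0],[[0,0,0],[0,0,-7.5],0],[[0,0,-0.4],[-3,0,-8],0],[[0,0,-0.4],[-6.5,0.1,-8],0],[[0,0,-0.4],[-10,0.1,-8],0],[[0,0,-0.4],[-12,0.1,-8],0],[[0,0,-0.4],[-12.6,0.1,-8],0]])

```text
clock: 9.35
tcp_pos: [0.5117, 0.1525, 0.1846]
orientation: [-0.0, -0.613, 0.79, -0.0]
wrist_force: [0.7, -0.0, 0.4]
finger_gap: 0.0853
grip_force: 0.0
```

Run:
```python
from h import *
st(); im,d,W,c=cloud('wrist'); tops(im,W)
# knob top circle by ray at z=.146
h=cv2.cvtColor(im,cv2.COLOR_RGB2HSV)
D=np.hypot(W[...,0]-.512,W[...,1]-.1515)
m=((abs(W[...,2]-.146)<.005)&(D<.02)&(h[...,1]<70)).astype(np.uint8)
pts=np.argwhere(m)[:,::-1]; 
(u,v),r=cv2.minEnclosingCircle(pts.astype(np.float32)); print('px',u,v,r,'at z.146',ray(c,u,v,.146).round(4),'rad',r*np.median(d[m>0])/c['fx'])
im2,d2,W2,c2=cloud('scene'); save('s5',cv2.resize(im2[150:270,180:340],(800,600),interpolation=cv2.INTER_CUBIC)); print('scene');tops(im2,W2)
im2,d2,W2,c2=cloud('side'); print('side');tops(im2,W2);gap('side',im2,W2)
to([.512,.1515,.1145],-104.5)
```

```text
t 9.35 tcp [0.5117 0.1525 0.1846] F [ 0.7 -0.   0.4] gap 0.0853 grip 0.0 J [ 0.14  0.24 -0.11  1.22 -0.   -1.18]
tabtop 251 mean [0.4806 0.0316 0.1389] rect [480.5  31.3] [15.9 15.2] 76.3
tab 137 mean [0.4822 0.0389 0.121 ] rect [482.1  38.8] [ 0.8 13.8] 76.7
knobtop 534 mean [0.5117 0.1509 0.1455] rect [511.9 151.5] [20.3 20. ] 53.1
knobside 168 mean [0.5095 0.1417 0.1333] rect [505.8  92.8] [116.4  20.9] 84.2
red 123 mean [0.4773 0.0132 0.09  ] rect [476.3  13.5] [ 3.4 35.8] 75.0
px 277.0238037109375 221.36666870117188 14.222212791442871 at z.146 [0.5114 0.1499 0.146 ] rad 0.010674149
scene
tabtop 36 mean [0.4829 0.0309 0.1396] rect [481.2  31.2] [13.2 15.1] 73.9
tab 68 mean [0.4866 0.0289 0.1212] rect [482.8  30.7] [12.4 14.3] 72.7
knobtop 44 mean [0.5144 0.1506 0.1454] rect [514.2 152.9] [20.8 16.2] 80.6
knobside 59 mean [0.5168 0.1432 0.1325] rect [501.5 100.2] [125.9  13. ] 73.5
red 16 mean [0.4737 0.0153 0.0907] rect [474.1  15.2] [ 3.3 26.7] 74.2
side
tabtop 68 mean [0.479  0.0349 0.1395] rect [479.4  33.7] [14.4 14.5] 66.2
tab 183 mean [0.4769 0.0366 0.1197] rect [477.  36.]
[... 237 characters left out ...]
4  82] 95.2 | -17 4 [161 132 121] 95.6 | -16 1 [157 139 133] 96.4 | -15 1 [196 176 169] 94.6 | -14 4 [165 137 126] 95.5 | -13 3 [183 152 141] 96.2 | -12 1 [174 151 142] 95.5 | -11 4 [186 158 148] 96.8 | -10 2 [184 156 145] 94.4 | -9 1 [202 182 174] 94.6 | -8 1 [199 179 172] 95.1 | -7 5 [198 176 168] 95.2 | -6 3 [196 173 165] 96.0 | -5 3 [190 165 156] 95.2 | -4 2 [194 169 162] 94.4 | -3 3 [170 139 132] 95.3 | 1 1 [168 141 135] 91.8 | 2 3 [156 130 124] 91.0 | 3 5 [137 112 104] 90.6 | 4 4 [127 110 106] 90.4 | 5 5 [112 101  97] 90.2 | 
t 9.5 tcp [0.5114 0.1513 0.1846] F [-0.3  1.   0.4] gap 0.0856 grip 0.0 J [ 0.14  0.24 -0.11  1.22 -0.   -1.18]
shift [-0.04 -0.05  7.01] turn [ 0.02 -0.04  0.03]
```

View pics/s5.png

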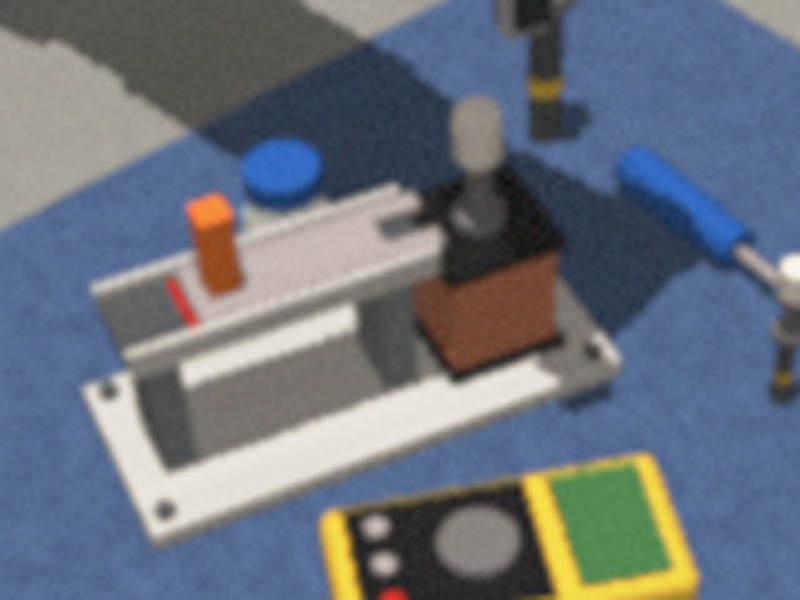

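Scene crop: the keeper's tail lies along the red line at crop (185,300), and the fork is clear of the collar at (480,210). Tab-to-knob distance is 125 mm, so travel is about 40 mm. Going down on the knob.

Call:
carry_out(steps=[[[0,0,0],[0,-0.05,1],0],[[0,0,0],[-0.04,-0.05,2.5],0],[[0,0,0],[-0.04,-0.05,4],0],[[0,0,0],[-0.04,-0.05,5.3],0],[[0,0,0],[-0.04,-0.05,6.3],0],[[0,0,0],[-0.04,-0.05,6.9],0],[[0,0,0],[-0.04,-0.05,7],0],[[0,0,0],[-0.04,-0.05,7],0]])

```text
clock: 10.5
tcp_pos: [0.5126, 0.1521, 0.1151]
orientation: [0.0, -0.613, 0.79, -0.0]
wrist_force: [-0.5, 0.1, -0.4]
finger_gap: 0.0854
grip_force: 0.0
```

Run:
```python
from h import *
s=st(); im,d,W,c=cloud('wrist'); o=tops(im,W); to([.5118,.1515,.1143],-104.5)
print(env.get_state()['ft_torque'])
```

```text
t 10.5 tcp [0.5126 0.1521 0.1151] F [-0.5  0.1 -0.4] gap 0.0854 grip 0.0 J [ 0.14  0.28 -0.23  1.05 -0.   -1.18]
tabtop 368 mean [0.4819 0.0367 0.1387] rect [481.5  35.1] [ 8.6 15.1] 74.2
tab 456 mean [0.4822 0.0389 0.1217] rect [482.3  38.7] [ 1.2 14.4] 75.5
knobtop 1025 mean [0.5117 0.1509 0.1455] rect [512.  151.5] [20.8 20. ] 21.8
knobside 484 mean [0.5091 0.1395 0.1334] rect [495.1  92.3] [120.1  21.3] 74.0
red 0
t 10.55 tcp [0.5126 0.1522 0.1152] F [-0.  -0.1  0.5] gap 0.0853 grip 0.0 J [ 0.14  0.28 -0.23  1.05 -0.   -1.18]
shift [0.09 0.06 0.09] turn [-0.05  0.02  0.04]
[0.04116364 0.02569679 0.0265517 ]
```

Call:
carry_out(steps=[[[0,0,0],[0.06,0.05,0.05],0],[[0,0,0],[0.06,0.05,0.05],120],[[0,0,0],[0.06,0.05,0.05],190],[[0,0,0],[0.06,0.05,0.05],255],[[0,0,0],[0.06,0.05,0.05],255],[[0,0,0],[0.06,0.05,0.05],255],[[0,0,0],[0.06,0.05,0.05],255],[[0,0,0],[0.06,0.05,0.05],255]], force=40)

```text
clock: 11.55
tcp_pos: [0.5119, 0.1516, 0.1145]
orientation: [0.0, -0.612, 0.79, -0.0]
wrist_force: [0.5, -0.7, 2.0]
finger_gap: 0.0196
grip_force: 39.1
```

Run:
```python
from h import *
for i in range(3):
    s=st(); env.read_camera('side')
print(s['ft_torque'],q(s['orientation']).apply([0,0,1]))
```

```text
t 11.55 tcp [0.5119 0.1516 0.1145] F [ 0.5 -0.7  2. ] gap 0.0196 grip 39.1 J [ 0.14  0.28 -0.24  1.05 -0.   -1.18]
t 11.6 tcp [0.5119 0.1516 0.1145] F [ 1.  -0.5  2.3] gap 0.0199 grip 39.1 J [ 0.14  0.28 -0.24  1.05 -0.   -1.18]
t 11.65 tcp [0.5119 0.1516 0.1145] F [ 0.6 -1.1  2.1] gap 0.0198 grip 39.1 J [ 0.14  0.28 -0.24  1.05 -0.   -1.18]
[-0.09290357 -0.11221439 -0.02574836] [ 6.80046656e-04 -8.16237963e-05 -9.99999765e-01]
```

Call:
carry_out(steps=[[[0,0,0],[0,0,-0.2],255],[[0,0,0],[0,0,-0.4],255],[[0,0,0],[0,0,-0.7],255],[[0,0,0],[0,0,-1],255],[[0,0,0],[0,0,-1.3],255],[[0,0,0],[0,0,-1.5],255],[[0,0,0],[0,0,-1.5],255],[[0,0,0],[0,0,-1.5],255]])

```text
clock: 12.7
tcp_pos: [0.5116, 0.1516, 0.1292]
orientation: [-0.0, -0.612, 0.79, 0.0]
wrist_force: [-0.3, 0.9, -1.7]
finger_gap: 0.0198
grip_force: 39.3
```

Run:
```python
from h import *
s=st(); print(s['ft_torque'])
im,d,W,c=cloud('wrist')
P=W[(abs(W[...,0]-.512)<.014)&(abs(W[...,1]-.1515)<.014)&(W[...,2]>.14)&(W[...,2]<.19)]; print('top z',np.percentile(P[:,2],[5,50,95]))
```

```text
t 12.7 tcp [0.5116 0.1516 0.1292] F [-0.3  0.9 -1.7] gap 0.0198 grip 39.3 J [ 0.14  0.27 -0.21  1.09 -0.   -1.18]
[-0.0199538  -0.0068785   0.01297887]
top z [0.14498351 0.16040779 0.18805759]
```

No binding. Raising toward 44.5–45 mm.

Call:
carry_out(steps=[[[0,0,0],[0,0,-0.4],255],[[0,0,0],[0,0,-0.9],255],[[0,0,0],[0,0,-1.5],255],[[0,0,0],[0,0,-2.1],255],[[0,0,0],[0,0,-2.6],255],[[0,0,0],[0,0,-2.9],255],[[0,0,0],[0,0,-2.98],255],[[0,0,0],[0,0,-2.98],255]])

```text
clock: 13.75
tcp_pos: [0.5115, 0.1516, 0.1589]
orientation: [-0.0, -0.612, 0.791, 0.0]
wrist_force: [-0.2, 0.5, -1.6]
finger_gap: 0.0197
grip_force: 39.3
```

Run:
```python
from h import *
s=st(); print(s['ft_torque'])
im,d,W,c=cloud('wrist'); tops(im,W)
P=W[(abs(W[...,0]-.512)<.012)&(abs(W[...,1]-.1515)<.012)&(W[...,2]>.17)&(W[...,2]<.21)]; print('top z',np.percentile(P[:,2],[5,50,95]))
a=[]
for n in('scene','side'):
    im,d,W,c=cloud(n); h=cv2.cvtColor(im,cv2.COLOR_RGB2HSV).astype(int)
    m=(h[...,0]>17)&(h[...,0]<33)&(h[...,1]>110)&(np.hypot(W[...,0]-.512,W[...,1]-.1515)<.02)&(W[...,2]>.07)
    p=W[m]; print(n,m.sum(),p.mean(0).round(4) if m.sum() else '',np.percentile(p[:,2],[5,95]) if m.sum() else '')
    o=c['origin']; P=q(c['orientation']).inv().apply(np.array([.512,.1515,.09])-o); u=int(c['cx']-P[0]/P[2]*c['fx']); v=int(c['cy']+P[1]/P[2]*c['fy'])
    a.append(cv2.resize(im[v-45:v+30,u-50:u+50],(400,300),interpolation=cv2.INTER_CUBIC))
save('f',np.hstack(a))
```

```text
t 13.75 tcp [0.5115 0.1516 0.1589] F [-0.2  0.5 -1.6] gap 0.0197 grip 39.3 J [ 0.14  0.25 -0.16  1.16 -0.   -1.18]
[ 0.00627853 -0.00024244 -0.01848783]
tabtop 306 mean [0.4804 0.032  0.1389] rect [480.4  31.6] [15.5 15.4] 76.2
tab 194 mean [0.4821 0.0389 0.1212] rect [481.9  38.9] [ 1.3 14.2] 79.2
knobtop 0
knobside 616 mean [0.5103 0.1463 0.1323] rect [497.3  90.8] [140.3  23.6] 76.8
red 119 mean [0.476  0.0138 0.0901] rect [476.3  13.9] [ 3.3 36.2] 75.4
top z [0.17363462 0.18973346 0.20220017]
scene 37 [0.5138 0.1503 0.0841] [0.08021934 0.09051334]
side 68 [0.51   0.1556 0.091 ] [0.08096635 0.126568  ]
```

View pics/f.png

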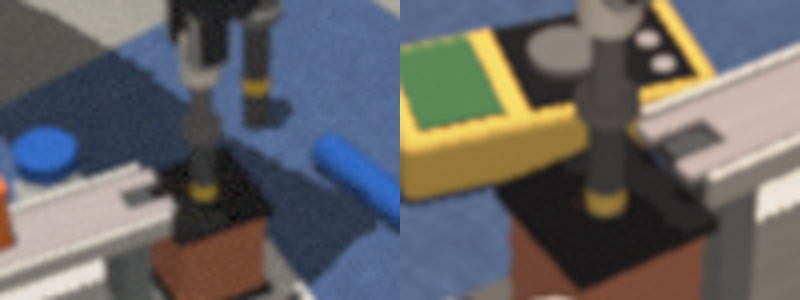

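Both views show the yellow band standing just at the mouth (crop (203,190) and (605,203)), shaft upright. Raised about 44.3 mm. I'll add 0.7 mm so the band is clearly all out, then settle.

Call:
carry_out(steps=[[[0,0,0],[0,0,-0.03],255],[[0,0,0],[0,0,-0.07],255],[[0,0,0],[0,0,-0.07],255],[[0,0,0],[0,0,-0.07],255],[[0,0,0],[0,0,-0.07],255],[[0,0,0],[0,0,-0.07],255],[[0,0,0],[0,0,-0.07],255],[[0,0,0],[0,0,-0.07],255]])

```text
clock: 14.9
tcp_pos: [0.5116, 0.1516, 0.1597]
orientation: [-0.0, -0.612, 0.79, -0.0]
wrist_force: [-0.3, -0.2, -3.3]
finger_gap: 0.0196
grip_force: 39.3
```

```bash
python3 -c "
from h import *
st(); print(env.hand_in())"
```

```text
t 14.9 tcp [0.5116 0.1516 0.1597] F [-0.3 -0.2 -3.3] gap 0.0196 grip 39.3 J [ 0.14  0.25 -0.16  1.16 -0.   -1.18]
the job is handed in; nothing more can be done
None
```

Job handed in at 14.9 s: the keeper's tail edge is at the red line (within about 0.5 mm by camera, not past it), and the core is held upright in the bore, raised about 45 mm with the yellow band just clear of the mouth; the multimeter, jar and screwdriver were not touched.

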